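# Park a trailer coupling head on its ball and latch it

### The job

Pick up the coupling head, best by the lug on its top, and lower its socket, with the latch lever still up, fully down onto the larger of the two balls, the tongue lying flat along that stand on its rubber rest. Then press the latch lever all the way down and leave the head there, latched; do not drop it.

Things in the scene. Friction and masses are not known exactly. Their poses are not given: they have to be found in the camera images.
- coupler: loose bare-metal coupling head, about 0.55 kg, lying level. Origin: underside, centre of the round socket open below (60 mm outside, 47 inside, roof 50 above the underside, top at z=54 mm). z up; its tongue, a channel 40 wide, 44 high, runs back to x=-125. Lift lug on top: block 14 mm thick (y), 30 long, centred x=-8, z=54 to 96; the head balances there: pinch it across y near z=80.
- latch_pad (a point): centre of the top of the rubber paddle (24 x 26 mm) at the end of the latch lever: press here. The lever is hinged at x=-44, z=54 mm of the coupler frame and points back over the tongue. Raised, this point is at about x=-97, z=97 mm there; fully down x=-112, z=60. Pressing straight down where the point starts works; the paddle slides a little backwards under the finger.
- latch (a joint): angle of the latch lever: 0 raised (about 34 degrees above shut), growing as it is pressed, 0.6 rad fully down on its stop. Friction, 2 to 3 N at the paddle, no spring: it stays where it is left. Its claw closes beneath the ball, so the head must be right home on the ball first.
- ball_stand: the stand to use, fixed: grey plate 168 x 84 x 10 mm with a 44 mm steel ball. Origin: underside, below the ball; ball top at z=70 mm. x points from the rest to the ball; the tongue's rubber-faced rest, 50 x 76 mm, top at z=20, is centred at x=-96. Seated, the coupler frame is parallel to this one, origin 20 mm above it. A second stand, alike but with a 26 mm ball, is the wrong one.

How it is judged:
By the outcome, as a careful person would: the job done as asked, in the order asked, and still so for the second after the job is handed in, with the robot touching nothing.
It also fails if it takes over 48 s, if anything falls off the work surface, if the arm or the gripper's body presses on something with over 40 N, if the wrist force passes 120 N, or if a joint passes its speed limit or range.

### The arm

A 7-joint arm with a two-finger parallel gripper is mounted at the origin on a cart in front of the work surface, level with it; the furniture and walls round the work are solid. World frame = base frame: x ahead of the robot, y to its left, z up, the work surface at z = 0. Lengths are in m, angles in rad, forces in N, time in s.
With the tool pointing down it reaches from about 0.425 to 0.925 m from the base axis. Payload 6.8 kg.
Tool frame: the origin (TCP) lies at the very end of the fingers, on their centre line; the grasp point (between the pads) lies 19 mm behind it; z points along the fingers, y is the line along which they close (so a half turn about z gives the same grasp; the last joint's range is limited). The gripper opens to 85 mm and grips with 20 to 120 N. Pads are 22 mm wide; open, the fingers measure 114 mm over their backs; the gripper's body (76 mm by 85 mm) begins 54 mm behind the grasp point. The pads swing forward as they close: fully open they stand 13 mm farther back than shut.
Start: joints at [1.031, 0.477, 0.022, 1.555, -0.011, 1.109, -0.083], TCP at [0.283, -0.613, 0.231] pointing down, gripper open.
Joint ranges: [-2.96, 2.96], [-0.34, 2.1], [-1.41, 1.46], [0.24, 2.44], [-1.37, 4.51], [0.17, 1.92], [-2.96, 2.96]. Speed limits (rad/s): [2.39, 2.39, 3.14, 3.14, 3.14, 3.14, 3.14].

### API

Orientations are given as a unit quaternion [w, x, y, z].
In Python, from station import bot gives the robot as it stands.
- The arm moves only by the tool apply_moves, never from a script. Its argument "deltas" is a list of rows, each a list of 3 entries, a list of its own where there are three numbers: the closure, from 0 (fully open) to 1 (shut), then the shift along the tool's x, y, z in units of 0.2 m (1.0 is 0.2 m), then the turn about the tool's z in units of 2 pi rad (1.0 is 2 pi rad). A call has 1 to 12 rows; each row is the pose to reach, as a shift and turn from the pose commanded when the call began, along the tool's axes at that moment, turning the shorter way round; what a row does not reach only later rows make up. A row lasts 1/10 s, in which the tool goes at most 50 mm and 8.59 degrees, less where a joint would pass 70% of its speed; a pose out of reach is approached as far as the arm can. A call with a number of a shift or a turn outside -1 to 1 is refused whole. A call with a gripper value outside its range is refused whole. The fingers move at their own pace and stop on an object; "squeeze" is the grip in N (left out, the last holds). Time passes only in rows, so rows that repeat a pose let the fingers close. It gives the time, the measured TCP pose, the force, the opening and the grip force at its end, in the units of the state.
- bot.get_obs(): the state, without advancing time (a new reading comes with each control period).
- bot.read_camera(name): name is "scene" or "top"; returns a dict with "color" (400x640x3 uint8, red, green, blue), "intrinsics" (3x3 intrinsics, pixels), "pose" (4x4, takes a point from camera to world coordinates). Camera axes: x right, y down, z forward; pixel columns grow to the right and rows downward; lengths in m; the calibration is good to about 2 mm. A picture is of the moment at which its call begins. There is no depth.
- bot.hand_in(): hands the job in; it is judged then, once.
Trained networks look in a picture, given as the dict that the camera call returned (one of the last four; its "shot" number tells which), for a name from the list of things; names that differ only in an ending like _2 or _b are one class to them, and where a whole thing is asked for, a point or a joint stands for the part that bears it (a point fixed in the world has none). Each returns a list of dicts, best first, with "confidence" (0 to 1); they miss things now and then, are a little off and sometimes report something else, mostly with a low value. They report only what shows in the picture. A call takes as long as a camera call.
- bot.look_for(picture, target): "point" ([x, y, z] in m, in world coordinates, good to about 4 mm: the middle of the surface that is visible of it).
The state is a dict: "t": time; "q": joint angles; "joint_vel": joint speeds; "joint_torque": joint torques, N m; "eef_pos": TCP position; "tool_rot": TCP orientation; "contact_force": force on the tool from outside, world axes, zero at the start; "torque": the same for the moment, N m; "gripper_width": opening from 0.0 (shut) to 1.0 (fully open); "grasp_force": force on a finger pad.
Only numpy, scipy, OpenCV 4.12 (cv2) and the standard library are available. Lean on these libraries where they do the work, as an engineer would, in place of code of your own. Each camera call takes 0.05 s, during which the arm holds its last target. There are 200 camera calls.

## Working session

There is one attempt and no reset: what is moved stays moved. The work goes in short steps, Python scripts to look and compute and a tool call to move; the robot and the scene stay as the last step left them, time stands still between calls to the robot, and variables do not carry over. Pictures are saved under pics/ and viewed, at most 10 in all, crops included, and the job is handed in when it is done.

Besides the shell and the picture viewer there is one more tool, called after "Emit:" as name([rows], argument=value, ...), one row to a line, values as JSON. apply_moves: Moves the arm, as the interface text tells. Its arguments: {"type":"object","properties":{"deltas":{"type":"array","items":{"type":"array"}},"squeeze":{"type":"number"}},"required":["deltas"]}

```bash
mkdir -p pics; ls
python3 - <<'E'
from station import bot
import cv2,numpy as np
o=bot.get_obs();print(o)
for n in("top","scene"):
    p=bot.read_camera(n);cv2.imwrite(f"pics/{n}0.png",p["color"][...,::-1])
    print(n,p["intrinsics"].tolist(),np.round(p["pose"],4).tolist())
    for t in("coupler","latch_pad","ball_stand"):
        print(t,[(np.round(d["point"],4).tolist(),round(d["confidence"],2)) for d in bot.look_for(p,t)])
E
```

```text
pics
{'t': 0.0, 'q': array([ 1.03090992,  0.47776399,  0.02234975,  1.55646272, -0.01149495,
        1.10930246, -0.08313373]), 'joint_vel': array([-0.0006559 , -0.00046944, -0.00103799,  0.00148339,  0.00144215,
       -0.00050362,  0.00040834]), 'joint_torque': array([-1.09996501e-03, -5.96448040e+01,  1.60743713e+00, -2.81195194e+01,
        1.23511639e-02,  9.44337604e-03,  2.14606445e-05]), 'eef_pos': array([ 0.2822124 , -0.61251541,  0.23034537]), 'tool_rot': array([-8.65069909e-04,  9.76787066e-01,  2.14210670e-01, -2.62741109e-04]), 'contact_force': array([ 0.32662642, -0.72566573,  0.66869213]), 'torque': array([ 0.01945314,  0.03106528, -0.00914038]), 'grasp_force': 0.0, 'gripper_width': 1.0027170755828547}
top [[448.78845907610327, 0.0, 316.05218463335603], [0.0, 448.78845907610327, 209.90724712290114], [0.0, 0.0, 1.0]] [[-0.0189, -0.997, 0.0744, 0.4578], [-0.9995, 0.0169, -0.0276, -0.0697], [0.0263, -0.0749, -0.9968, 0.9233], [0.0, 0.0, 0.0, 1.0]]
coupler [([0.5615, -0.0633, 0.0555], 0.95)]
latch_pad [([0.5323, -0.0592, 0.08], 0.85)]
ball_stand [([0.558, 0.0872, 0.0124], 0.81)]
scene [[473.88636016042267, 0.0, 322.53858172565305], [0.0, 473.88636016042267, 196.50764459413094], [0.0, 0.0, 1.0]] [[-0.6309, -0.3294, 0.7025, -0.0911], [-0.7758, 0.257, -0.5763, 0.4518], [0.0093, -0.9086, -0.4177, 0.4783], [0.0, 0.0, 0.0, 1.0]]
coupler [([0.5485, -0.0409, 0.0455], 0.86)]
latch_pad [([0.5308, -0.0462, 0.0715], 0.63)]
ball_stand [([0.554, 0.0984, 0.0134], 0.85)]
```

View pics/top0.png

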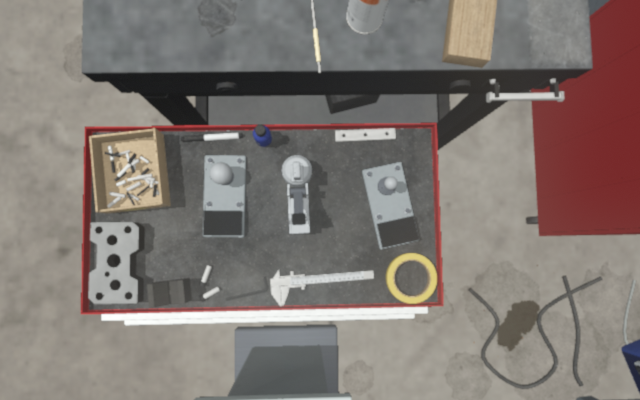

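View pics/scene0.png

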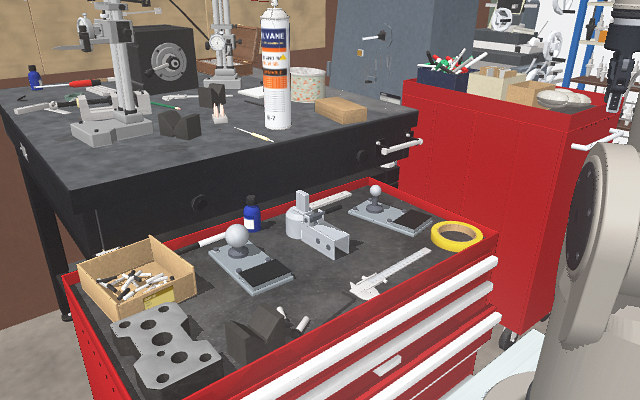

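Run:
```python
import cv2
a=cv2.imread("pics/top0.png")
cv2.imwrite("pics/c0.png",cv2.resize(a[145:245,195:325],None,fx=6,fy=6,interpolation=cv2.INTER_CUBIC)[:600,:800])
```

```text
(no output)
```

View pics/c0.png

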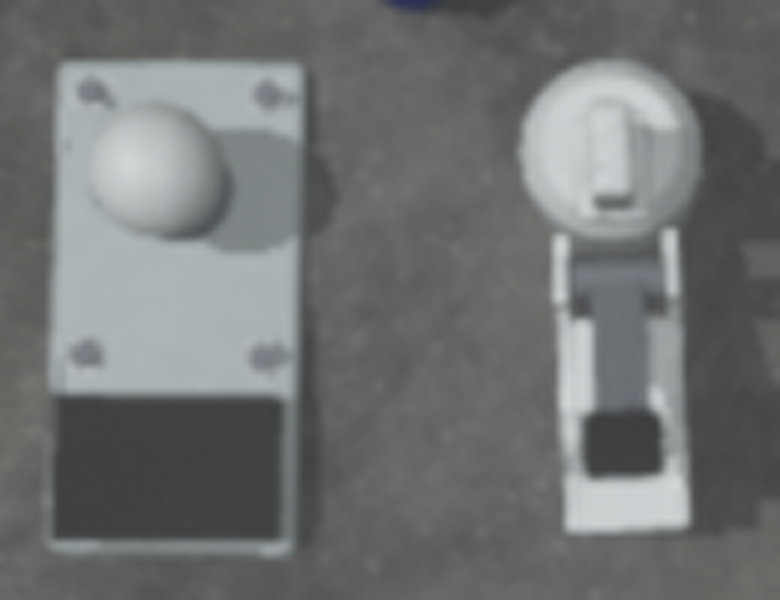

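```bash
cat > h.py <<'E'
import numpy as np
K=np.array([[448.78845907610327,0,316.05218463335603],[0,448.78845907610327,209.90724712290114],[0,0,1]])
T=np.array([[-0.0189,-0.997,0.0744,0.4578],[-0.9995,0.0169,-0.0276,-0.0697],[0.0263,-0.0749,-0.9968,0.9233],[0,0,0,1]])
def ray(u,v,z,K=K,T=T):
    d=T[:3,:3]@np.linalg.inv(K)@[u,v,1]; return T[:3,3]+d*(z-T[2,3])/d[2]
E
python3 - <<'E'
from h import *
c=lambda u,v,z:ray(195+u/6-.4,145+v/6-.4,z)
P={k:c(*v) for k,v in dict(ball=(159,171,.048),TL=(57,62,.01),TR=(304,64,.01),BR=(293,552,.01),BL=(46,548,.01),disc=(612,150,.054),
 lug=(610,148,.096),tl=(567,530,.044),tr=(690,527,.044),pad=(622,443,.097),dl=(522,150,.054),dr=(702,150,.054)).items()}
for k in P:print(k,np.round(P[k],4))
ang=lambda a,b:np.degrees(np.arctan2((a-b)[1],(a-b)[0]))
print("stand yaw",ang(P['TL'],P['BL']),ang(P['TR'],P['BR']),ang(P['ball'],(P['BL']+P['BR'])/2))
m=(P['tl']+P['tr'])/2
print("coup yaw",ang(P['disc'],m),ang(P['lug'],m),ang(P['lug'],P['pad']),np.linalg.norm((P['disc']-m)[:2]),np.linalg.norm((P['ball']-(P['BL']+P['BR'])/2)[:2]))
from station import bot
o=bot.get_obs()
from scipy.spatial.transform import Rotation as R
print(R.from_quat(np.roll(o['tool_rot'],-1)).as_matrix())
E
```

```text
ball [0.5985 0.0906 0.048 ]
TL [0.6427 0.1321 0.01  ]
TR [0.6408 0.0482 0.01  ]
BR [0.4743 0.053  0.01  ]
BL [0.4772 0.1358 0.01  ]
disc [ 0.6023 -0.0572  0.054 ]
lug [ 0.596  -0.0572  0.096 ]
tl [ 0.4792 -0.0405  0.044 ]
tr [ 0.4794 -0.0806  0.044 ]
pad [ 0.5043 -0.0595  0.097 ]
dl [ 0.6027 -0.028   0.054 ]
dr [ 0.6019 -0.0866  0.054 ]
stand yaw -1.293210134441879 -1.6808288010485688 -1.7727425949758566
coup yaw 1.5329724370197286 1.620130140493819 1.4172606352061505 0.12302867009006115 0.12285328563939586
[[ 9.08215376e-01  4.18503064e-01 -1.27778976e-04]
 [ 4.18503084e-01 -9.08215344e-01  2.39795499e-04]
 [-1.56956759e-05 -2.71261854e-04 -9.99999963e-01]]
```

Emit:
apply_moves([
  [0,[0.2,-0.19,-0.03],0.016],
  [0,[0.4,-0.38,-0.06],0.032],
  [0,[0.6,-0.57,-0.1],0.048],
  [0,[0.84,-0.78,-0.1],0.0645],
  [0,[0.84,-0.78,-0.1],0.0645],
  [0,[0.84,-0.78,-0.1],0.0645],
])

```text
t: 1.0
eef_pos: [0.3729, -0.3962, 0.2518]
tool_rot: [-0.001, 1.0, 0.017, 0.001]
contact_force: [-0.4, -0.6, 0.9]
gripper_width: 1.001
grasp_force: 0.0
```

Emit:
apply_moves([
  [0,[0.15,-0.22,0],0],
  [0,[0.3,-0.44,0],0],
  [0,[0.45,-0.66,0],0],
  [0,[0.6,-0.88,0],0],
  [0,[0.6,-0.88,0],0],
])

```text
t: 1.5
eef_pos: [0.4882, -0.2167, 0.2516]
tool_rot: [-0.001, 1.0, 0.017, 0.001]
contact_force: [0.1, 0.2, 0.6]
gripper_width: 0.996
grasp_force: 0.0
```

Emit:
apply_moves([
  [0,[0.15,-0.2,0.1],0],
  [0,[0.3,-0.4,0.2],0],
  [0,[0.45,-0.6,0.3],0],
  [0,[0.57,-0.77,0.4],0],
  [0,[0.57,-0.77,0.5],0],
  [0,[0.57,-0.77,0.5],0],
  [0,[0.57,-0.77,0.5],0],
])

```text
t: 2.2
eef_pos: [0.5945, -0.0671, 0.1512]
tool_rot: [0.001, 1.0, 0.012, -0.001]
contact_force: [-1.3, -0.5, 0.9]
gripper_width: 0.998
grasp_force: 0.0
```

Run:
```python
from station import bot
import cv2,numpy as np
o=bot.get_obs();print(o['t'],o['eef_pos'],o['tool_rot'])
p=bot.read_camera("scene");cv2.imwrite("pics/s1.png",cv2.resize(p["color"][120:300,180:460,::-1],None,fx=2.8,fy=2.8,interpolation=cv2.INTER_CUBIC))
```

```text
2.2 [ 0.59445467 -0.06709015  0.15122731] [ 5.74100580e-04  9.99923500e-01  1.23348120e-02 -7.18831157e-04]
```

View pics/s1.png

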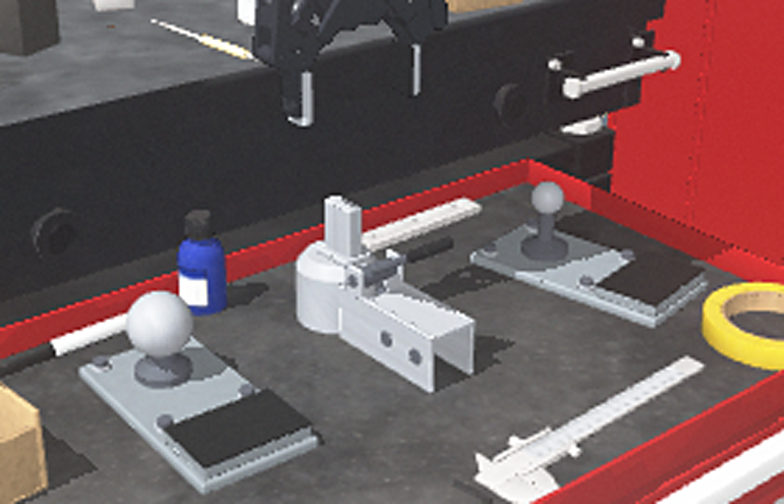

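Emit:
apply_moves([
  [0,[0,-0.048,0.05],0],
  [0,[0,-0.048,0.12],0],
  [0,[0,-0.048,0.2],0],
  [0,[0,-0.048,0.3],0],
  [0,[0,-0.048,0.38],0],
  [0,[0,-0.048,0.44],0],
  [0,[0,-0.048,0.44],0],
  [0,[0,-0.048,0.44],0],
])

```text
t: 3.05
eef_pos: [0.5947, -0.0555, 0.0634]
tool_rot: [0.0, 1.0, 0.013, -0.0]
contact_force: [0.2, 0.4, 0.7]
gripper_width: 0.999
grasp_force: 0.0
```

Emit:
apply_moves([
  [0.4,[0,0,0],0],
  [0.6,[0,0,0],0],
  [0.7,[0,0,0],0],
  [0.8,[0,0,0],0],
  [0.9,[0,0,0],0],
  [1,[0,0,0],0],
  [1,[0,0,0],0],
  [1,[0,0,0],0],
], squeeze=60)

```text
t: 3.85
eef_pos: [0.5948, -0.0557, 0.0634]
tool_rot: [0.0, 1.0, 0.013, 0.0]
contact_force: [0.3, -2.7, 0.9]
gripper_width: 0.151
grasp_force: 62.3
```

Emit:
apply_moves([
  [1,[0,0,-0.03],0],
  [1,[0,0,-0.1],0],
  [1,[0,0,-0.2],0],
  [1,[0,0,-0.3],0],
  [1,[0,0,-0.4],0],
  [1,[0,0,-0.5],0],
  [1,[0,0,-0.5],0],
  [1,[0,0,-0.5],0],
  [1,[0,0,-0.5],0],
])

```text
t: 4.75
eef_pos: [0.5936, -0.0553, 0.1621]
tool_rot: [-0.0, 1.0, 0.013, -0.001]
contact_force: [-0.1, 0.9, -5.1]
gripper_width: 0.157
grasp_force: 61.4
```

Run:
```python
from station import bot
import cv2,numpy as np
o=bot.get_obs();print(o['t'],o['eef_pos'],o['tool_rot'],o['contact_force'],o['torque'])
p=bot.read_camera("scene");s=cv2.resize(p["color"][120:300,220:420,::-1],None,fx=2,fy=2,interpolation=cv2.INTER_CUBIC)
p=bot.read_camera("top");t=cv2.resize(p["color"][140:250,225:345,::-1],None,fx=3.27,fy=3.27,interpolation=cv2.INTER_CUBIC)
cv2.imwrite("pics/s2.png",np.hstack([s,t[:360]]))
```

```text
4.75 [ 0.59364068 -0.05532764  0.1621058 ] [-4.87691923e-05  9.99910638e-01  1.33183589e-02 -1.15561934e-03] [-0.10160168  0.8694183  -5.0695679 ] [-0.06472568  0.01314231  0.00771387]
```

View pics/s2.png

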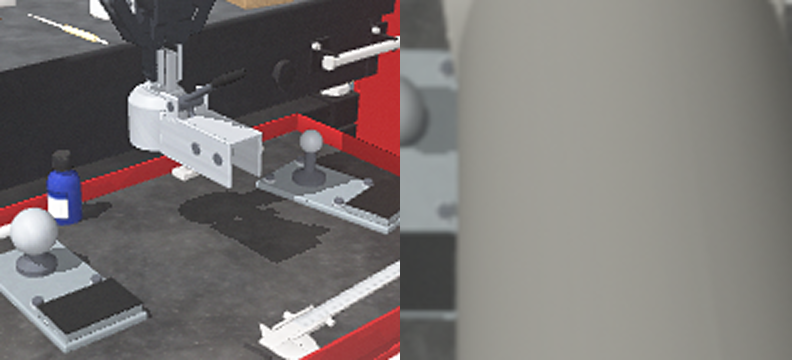

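Emit:
apply_moves([
  [1,[0,-0.08,0],0.002],
  [1,[0,-0.2,0],0.004],
  [1,[0,-0.32,0],0.006],
  [1,[0,-0.44,0],0.0087],
  [1,[0,-0.56,0],0.0087],
  [1,[0.002,-0.66,0],0.0087],
  [1,[0.0035,-0.734,0],0.0087],
  [1,[0.0035,-0.734,0],0.0087],
  [1,[0.0035,-0.734,0],0.0087],
  [1,[0.0035,-0.734,0],0.0087],
])

```text
t: 5.85
eef_pos: [0.5916, 0.0896, 0.163]
tool_rot: [0.001, 1.0, -0.015, -0.0]
contact_force: [0.4, -1.1, -4.1]
gripper_width: 0.15
grasp_force: 61.2
```

Run:
```python
from station import bot
import cv2,numpy as np
o=bot.get_obs();print(o['t'],o['eef_pos'],o['tool_rot'],o['contact_force'],o['torque'])
p=bot.read_camera("scene");c=p["color"][...,::-1];cv2.imwrite("pics/s3full.png",c)
np.savez("cam.npz",K=p["intrinsics"],T=p["pose"])
for t in("coupler","latch_pad","ball_stand"):
        print(t,[(np.round(d["point"],4).tolist(),round(d["confidence"],2)) for d in bot.look_for(p,t)])
cv2.imwrite("pics/s3.png",cv2.resize(c[140:300,170:330],None,fx=3.7,fy=3.7,interpolation=cv2.INTER_CUBIC))
```

```text
5.85 [0.59156324 0.08957004 0.1630013 ] [ 5.87482138e-04  9.99886114e-01 -1.50785106e-02 -2.28585677e-04] [ 0.41356308 -1.10745566 -4.09888225] [-0.0311453  -0.0301708   0.00864526]
coupler [([0.5381, 0.1055, 0.1435], 0.83)]
latch_pad [([0.5248, 0.0995, 0.1733], 0.87)]
ball_stand [([0.5518, 0.1014, 0.0134], 0.97)]
```

View pics/s3.png

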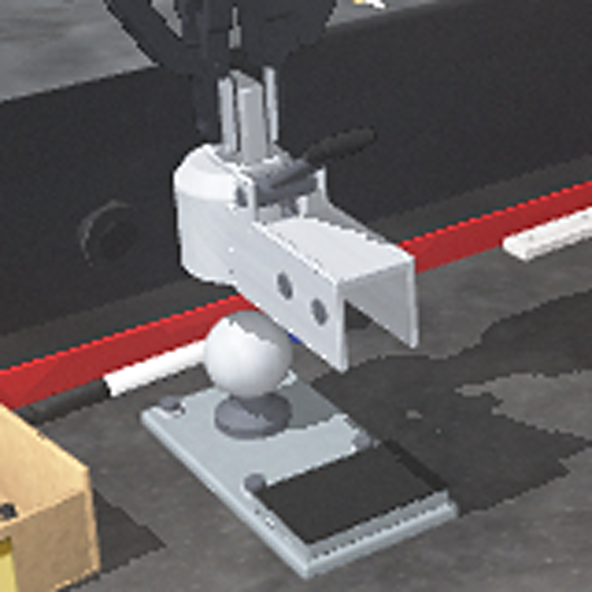

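Run:
```python
import numpy as np
from scipy.optimize import least_squares
d=np.load("cam.npz");K,T=d['K'],d['T'];Ti=np.linalg.inv(T)
def proj(P):
    q=K@(Ti[:3,:3]@np.asarray(P).T+Ti[:3,3:]);return (q[:2]/q[2]).T
full=lambda c:np.array(c)/3.7+[170-.36,140-.36]
loc=np.array([[-125,20,0],[-125,-20,0],[-125,-20,44],[-125,20,44]])/1000
meas=full([[345,371],[415,347],[414,256],[343,283]])
def pts(v):
    c,s=np.cos(v[3]),np.sin(v[3]);return loc@np.array([[c,-s,0],[s,c,0],[0,0,1]]).T+[v[0],v[1],v[2]]
yaw=-0.030;O=np.array([.5916+.0082*np.cos(yaw),.0896+.0082*np.sin(yaw),.0996])
v0=[*O,yaw]
print("pred-meas",np.round(proj(pts(v0))-meas,1).tolist())
r=least_squares(lambda x:(proj(pts([x[0],x[1],O[2],yaw]))-meas).ravel(),O[:2]);print("fit O xy",r.x,"bel",O,np.round(r.fun,1))
b=full([248,355]);print("ball pred",proj([[.5985,.0905,.048]])-b)
r=least_squares(lambda x:(proj([[x[0],x[1],.048]])-b).ravel(),[.6,.09]);print("ball scene",r.x)
# socket left silhouette
a=np.linspace(0,2*np.pi,90)
for z in(0,.04):
    c=np.c_[O[0]+.03*np.cos(a),O[1]+.03*np.sin(a),0*a+O[2]+z];q=proj(c);i=q[:,0].argmin();print((q[i]-[170-.36,140-.36])*3.7)
```

```text
pred-meas [[-2.3, 1.0], [0.1, 0.2], [-0.4, 0.6], [-3.0, 0.1]]
fit O xy [0.59989157 0.08659569] bel [0.59979631 0.08935404 0.0996    ] [-0.8  0.5  1.4 -0.3  1.   0.1 -1.5 -0.4]
ball pred [[-0.36140273 -0.51745534]]
ball scene [0.5963936  0.09094935]
[177.34317849 262.67683593]
[170.31704975 187.04335032]
```

Emit:
apply_moves([
  [1,[-0.009,-0.012,0],0],
  [1,[-0.009,-0.012,0.03],0],
  [1,[-0.009,-0.012,0.07],0],
  [1,[-0.009,-0.012,0.12],0],
  [1,[-0.009,-0.012,0.16],0],
  [1,[-0.009,-0.012,0.19],0],
  [1,[-0.009,-0.012,0.22],0],
  [1,[-0.009,-0.012,0.22],0],
  [1,[-0.009,-0.012,0.22],0],
])

```text
t: 6.95
eef_pos: [0.5899, 0.0939, 0.1193]
tool_rot: [-0.0, 1.0, -0.014, 0.0]
contact_force: [-0.5, 0.1, -5.3]
gripper_width: 0.155
grasp_force: 61.2
```

Run:
```python
from station import bot
o=bot.get_obs();print(o['t'],o['eef_pos'],o['tool_rot'],o['contact_force'],o['torque'])
```

```text
6.95 [0.58990594 0.09386626 0.11931057] [-1.17174540e-05  9.99900835e-01 -1.40825733e-02  2.40831100e-05] [-0.54586273  0.08436937 -5.34337253] [0.05855315 0.0030806  0.08438947]
```

Emit:
apply_moves([
  [1,[0,0,0.02],0],
  [1,[0,0,0.04],0],
  [1,[0,0,0.06],0],
  [1,[0,0,0.08],0],
  [1,[0,0,0.08],0],
  [1,[0,0,0.08],0],
])

```text
t: 7.55
eef_pos: [0.5897, 0.0938, 0.1032]
tool_rot: [0.0, 1.0, -0.014, -0.0]
contact_force: [1.0, 0.9, -4.1]
gripper_width: 0.152
grasp_force: 61.2
```

Emit:
apply_moves([
  [1,[0,0,0.02],0],
  [1,[0,0,0.04],0],
  [1,[0,0,0.06],0],
  [1,[0,0,0.07],0],
  [1,[0,0,0.07],0],
])

```text
t: 8.05
eef_pos: [0.5895, 0.0938, 0.0888]
tool_rot: [0.0, 1.0, -0.014, -0.0]
contact_force: [-0.3, -0.6, -4.7]
gripper_width: 0.154
grasp_force: 61.3
```

Emit:
apply_moves([
  [1,[0,0,0.01],0],
  [1,[0,0,0.02],0],
  [1,[0,0,0.03],0],
  [1,[0,0,0.03],0],
  [1,[0,0,0.03],0],
])

```text
t: 8.55
eef_pos: [0.5899, 0.0938, 0.0834]
tool_rot: [-0.0, 1.0, -0.014, 0.0]
contact_force: [0.9, -0.7, -3.8]
gripper_width: 0.155
grasp_force: 61.4
```

Emit:
apply_moves([
  [1,[0,0,0.005],0],
  [1,[0,0,0.01],0],
  [1,[0,0,0.01],0],
  [1,[0,0,0.01],0],
])

```text
t: 8.95
eef_pos: [0.5902, 0.0938, 0.083]
tool_rot: [0.0, 1.0, -0.014, 0.0]
contact_force: [-3.5, -1.0, 9.7]
gripper_width: 0.155
grasp_force: 63.7
```

Emit:
apply_moves([
  [0.8,[0,0,0],0],
  [0.6,[0,0,0],0],
  [0.4,[0,0,0],0],
  [0.3,[0,0,0],0],
  [0.3,[0,0,-0.05],0],
  [0.3,[0,0,-0.15],0],
  [0.3,[0,0,-0.3],0],
  [0.3,[0,0,-0.45],0],
  [0.3,[0,0,-0.5],0],
  [0.3,[0,0,-0.5],0],
])

```text
t: 9.95
eef_pos: [0.591, 0.0941, 0.1834]
tool_rot: [-0.0, 1.0, -0.014, 0.002]
contact_force: [0.0, -0.3, 0.4]
gripper_width: 0.698
grasp_force: 0.0
```

Run:
```python
from station import bot
import cv2,numpy as np
o=bot.get_obs();print(o['t'],o['eef_pos'],o['tool_rot'],o['contact_force'],o['gripper_width'])
p=bot.read_camera("scene");c=p["color"][...,::-1]
for t in("coupler","latch_pad","ball_stand"):
        print(t,[(np.round(d["point"],4).tolist(),round(d["confidence"],2)) for d in bot.look_for(p,t)])
cv2.imwrite("pics/s4.png",cv2.resize(c[140:300,170:330],None,fx=3.7,fy=3.7,interpolation=cv2.INTER_CUBIC))
```

```text
9.95 [0.59100108 0.0941239  0.18341762] [-4.29005039e-04  9.99897904e-01 -1.41481852e-02  1.95619519e-03] [ 0.02906334 -0.34975321  0.42663965] 0.6984138000951546
coupler [([0.5436, 0.1067, 0.064], 0.62)]
latch_pad [([0.5334, 0.1066, 0.0882], 0.47)]
ball_stand [([0.5018, 0.1212, 0.0088], 0.59)]
```

View pics/s4.png

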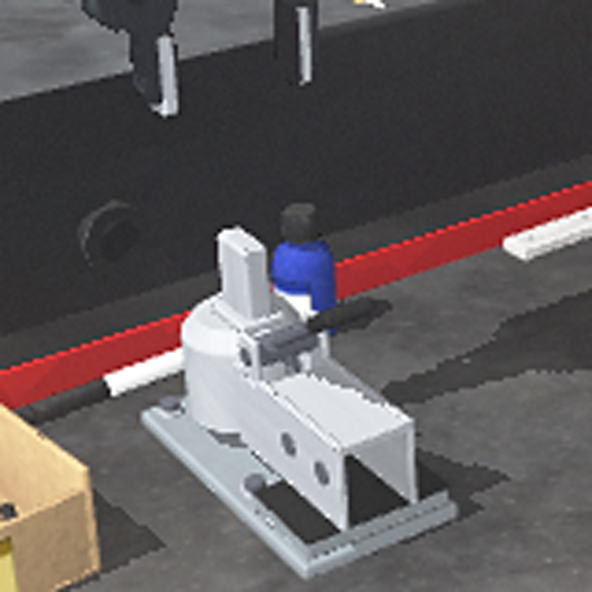

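Emit:
apply_moves([
  [0.6,[-0.1,0,0],0],
  [0.8,[-0.2,0,0],0],
  [1,[-0.3,0,0],0],
  [1,[-0.4,0,0],0],
  [1,[-0.465,0,0],0],
  [1,[-0.465,0,0.1],0],
  [1,[-0.465,0,0.2],0],
  [1,[-0.465,0,0.24],0],
  [1,[-0.465,0,0.24],0],
  [1,[-0.465,0,0.24],0],
])

```text
t: 11.15
eef_pos: [0.4972, 0.0966, 0.1335]
tool_rot: [-0.0, 1.0, -0.014, 0.0]
contact_force: [-0.6, -0.2, 0.5]
gripper_width: -0.003
grasp_force: 0.0
```

Run:
```python
from station import bot
import cv2,numpy as np
o=bot.get_obs();print(o['t'],o['eef_pos'],o['tool_rot'],o['contact_force'],o['gripper_width'])
p=bot.read_camera("scene");c=p["color"][...,::-1]
cv2.imwrite("pics/s5.png",cv2.resize(c[140:300,190:350],None,fx=3.7,fy=3.7,interpolation=cv2.INTER_CUBIC))
```

```text
11.15 [0.49715678 0.09655731 0.1335175 ] [-5.59217504e-05  9.99900519e-01 -1.41048955e-02  1.14701291e-05] [-0.57484218 -0.17822863  0.50695083] -0.003294527674811305
```

View pics/s5.png

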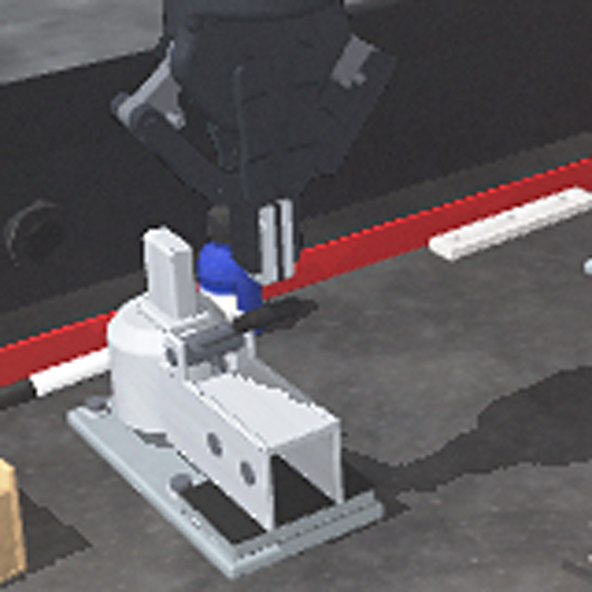

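Emit:
apply_moves([
  [1,[0,0,0.03],0],
  [1,[0,0,0.06],0],
  [1,[0,0,0.09],0],
  [1,[0,0,0.12],0],
  [1,[-0.005,0,0.15],0],
  [1,[-0.01,0,0.17],0],
  [1,[-0.01,0,0.17],0],
])

```text
t: 11.9
eef_pos: [0.4943, 0.0964, 0.0985]
tool_rot: [0.0, 1.0, -0.014, -0.001]
contact_force: [1.1, 0.5, -0.1]
gripper_width: -0.001
grasp_force: 0.0
```

Emit:
apply_moves([
  [1,[-0.005,0,0.02],0],
  [1,[-0.01,0,0.04],0],
  [1,[-0.01,0,0.06],0],
  [1,[-0.01,0,0.08],0],
])

```text
t: 12.3
eef_pos: [0.4926, 0.0965, 0.0829]
tool_rot: [0.0, 1.0, -0.014, -0.0]
contact_force: [-1.8, 0.4, 2.0]
gripper_width: -0.002
grasp_force: 0.9
```

Emit:
apply_moves([
  [1,[0,0,0.01],0],
  [1,[0,0,0.02],0],
  [1,[0,0,0.03],0],
])

```text
t: 12.6
eef_pos: [0.4924, 0.0963, 0.0788]
tool_rot: [0.001, 1.0, -0.014, -0.001]
contact_force: [-13.4, -2.8, 39.1]
gripper_width: -0.001
grasp_force: 19.6
```

Emit:
apply_moves([
  [1,[0,0,0],0],
  [1,[0,0,-0.1],0],
  [1,[0,0,-0.25],0],
  [1,[0,0,-0.45],0],
  [1,[-0.05,0,-0.65],0],
  [1,[-0.1,0,-0.8],0],
  [1,[-0.1,0,-0.8],0],
  [1,[-0.1,0,-0.8],0],
])

```text
t: 13.4
eef_pos: [0.4733, 0.0971, 0.2377]
tool_rot: [-0.0, 1.0, -0.014, 0.001]
contact_force: [-0.7, -0.6, -0.5]
gripper_width: 0.0
grasp_force: 0.0
```

Run:
```python
from station import bot
import cv2,numpy as np
o=bot.get_obs();print(o['t'],o['eef_pos'],o['contact_force'])
p=bot.read_camera("scene");c=p["color"][...,::-1]
cv2.imwrite("pics/s6.png",cv2.resize(c[140:300,190:350],None,fx=3.7,fy=3.7,interpolation=cv2.INTER_CUBIC))
```

```text
13.4 [0.4732674  0.09714836 0.23772942] [-0.65361315 -0.55543886 -0.48440226]
```

View pics/s6.png

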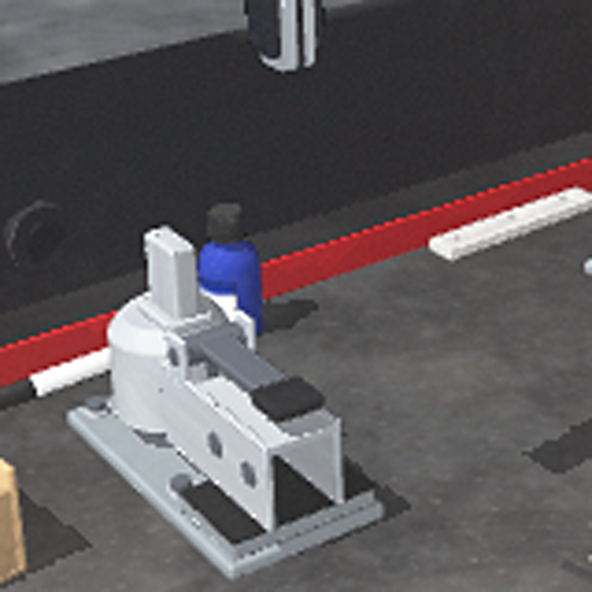

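```bash
python3 -c "
from station import bot
print(bot.hand_in())"
```

```text
the job is handed in; nothing more can be done
None
```

The coupling head is seated on the larger ball with its tongue flat on the rubber rest. I then pressed the latch lever down until the force rose sharply at its stop (39 N on the fingertips), backed the arm clear, and handed the job in at about 13.5 s.

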